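Make up two beading kits from the stock

ROBOT

A 6-joint arm with a two-finger parallel gripper is mounted at the origin on the work surface. World frame = base frame: x ahead of the robot, y to its left, z up, the work surface at z = 0. Lengths are in m, angles in rad, forces in N, time in s.
With the tool pointing down it reaches from about 0.35 to 0.85 m from the base axis. Payload 8.1 kg.
Tool frame: the origin (TCP) lies at the very end of the fingers, on their centre line; the grasp point (between the pads) lies 19 mm behind it; z points along the fingers, y is the line along which they close (so a half turn about z gives the same grasp; the last joint's range is limited). The gripper opens to 93 mm and grips with 3 to 60 N. Pads are 15 mm wide; open, the fingers measure 128 mm over their backs; the gripper's body (75 mm by 188 mm) begins 65 mm behind the grasp point.
Start: joints at [1.201, 0.13, 1.488, -0, 1.523, -0.085], TCP at [0.169, 0.576, 0.219] pointing down, gripper open.
Joint ranges: [-2.96, 2.96], [-0.89, 2.26], [0.02, 2.5], [-1.34, 4.48], [0, 2.73], [-2.66, 2.66]. Speed limits (rad/s): [2.39, 2.39, 2.79, 3.14, 3.14, 3.14].

INTERFACE

Orientations are given as a rotation vector (axis times angle).
In Python, from plant import robot gives the robot as it stands. The module is installed in compiled form; this text tells all that it offers.
- The arm moves only by the tool play_rows, never from a script. Its argument "increments" is text: rows parted by semicolons, each of 5 numbers parted by spaces: the shift along the tool's x, y, z in mm, then the turn about the tool's z in degrees, then the closure, from -1 (fully open) to 1 (shut). In form: dx dy dz yaw claw; .... A call has 1 to 20 rows; each row is the pose to reach, as a shift and turn from the pose commanded when the call began, along the tool's axes at that moment; what a row does not reach only later rows make up. A row lasts 1/10 s, in which the tool goes at most 50 mm and 8.59 degrees, less where a joint would pass 70% of its speed; a pose out of reach is approached as far as the arm can. A call with a gripper value outside its range is refused whole. The fingers move at their own pace and stop on an object; "force" is the grip in N (left out, the last holds). Time passes only in rows, so rows that repeat a pose let the fingers close. It gives the time, the measured TCP pose, the force, the opening and the grip force at its end, in the units of the state.
- robot.read_state(): the state, without advancing time (a new reading comes with each control period).
- robot.read_camera(name): name is "scene" or "top" or "wrist"; returns the picture (480x640x3 uint8, blue, green, red); there is no depth.
- robot.calibration(name): a dict with "vertical_fov" (degrees; the focal length in pixels is half the picture's height over the tangent of half this angle, whatever the lens; pixels are square), "cx", "cy" (the principal point, pixels), "D" ([k1, k2, p1, p2, k3] as OpenCV has them; the pictures are not rectified), "rvec" (rotation vector, rad) and "tvec" (3), from world to camera coordinates, as OpenCV has them. Camera axes: x right, y down, z forward; pixel columns grow to the right and rows downward; lengths in m; the calibration is good to about 2 mm. A picture is of the moment at which its call begins: read the wrist's pose just before it. calibration takes no time and is no camera call; for the wrist camera it gives the pose at the moment of the call.
- robot.close_job(): hands the job in; it is judged then, once.
Trained networks look in the newest picture that a camera, given by its name, has taken for a name from the list of things; names that differ only in an ending like _2 or _b are one class to them, and where a whole thing is asked for, a point or a joint stands for the part that bears it (a point fixed in the world has none). Each returns a list of dicts, best first, with "conf" (0 to 1); they miss things now and then, are a little off and sometimes report something else, mostly with a low value. They report only what shows in the picture. A call takes as long as a camera call.
- robot.recognise(camera, query): "centre" ([x, y, z] in m, in world coordinates, good to about 4 mm: the middle of the surface that is visible of it).
- robot.regions_of(camera, query): "pixels" (480x640 bool, what is visible of it).
- robot.landmark_of(camera, query): "centre" ([x, y, z] in m, in world coordinates, good to about 4 mm: a listed point, or the origin of a listed thing).
The state is a dict: "t": time; "q": joint angles; "dq": joint speeds; "joint_torque": joint torques, N m; "tool_pos": TCP position; "orientation": TCP orientation; "force": force on the tool from outside, world axes, zero at the start; "wrist_torque": the same for the moment, N m; "opening": finger opening in m; "gripper_force": force on a finger pad.
Only numpy, scipy, OpenCV 4.12 (cv2) and the standard library are available. Lean on these libraries where they do the work, as an engineer would, in place of code of your own. Each camera call takes 0.05 s, during which the arm holds its last target. There are 200 camera calls.

TASK

Make up the two beading kits: into the long tray with three bays go the big cord spool, the tall bead jar and the rectangular clasp tin, and into the short tray with two bays go the small thread bobbin and the low bead jar. Give each thing a bay of its own, any bay of the right tray, and set it down gently, not dropped, so that it stands upright and flat on the floor of the bay. Leave the thread cone and the corked bottle standing where they are.

Things in the scene. Friction and masses are not known exactly. Their poses are not given: they have to be found in the camera images.
- long_tray: Fixed low wooden kit tray, 256 x 92 mm outside, 16 mm high, with three equal bays in a row. Origin at the centre of its underside; x runs along its long side, y across it, z up. The bays are each 80 mm (x) by 84 mm (y) inside, centred at x = -84, 0 and +84 mm, y = 0; their floor is 4 mm above the origin; walls and dividers are 4 mm thick and their tops 16 mm above the origin.
- short_tray: Fixed low wooden kit tray like the long one but 172 x 92 mm outside, 16 mm high, with two equal bays in a row. Origin at the centre of its underside; x runs along its long side, y across it, z up. The bays are each 80 mm (x) by 84 mm (y) inside, centred at x = -42 and +42 mm, y = 0; their floor is 4 mm above the origin; walls and divider are 4 mm thick and their tops 16 mm above the origin.
- cord_spool: The big cord spool: natural linen cord wound level with two pale wooden flanges, a dark hub hole in the top; 54 mm diameter, 64 mm high, about 120 g, same width all the way up. Loose, standing upright on the bench at the start; origin at the centre of its underside, z up its axis.
- tall_jar: The tall bead jar: a slim glass jar of turquoise and gold beads, 48 mm diameter, with a plain aluminium screw lid 50 mm across and 16 mm high; 90 mm high in all, about 220 g. Loose, standing upright on the bench at the start; origin at the centre of its underside, z up its axis.
- clasp_tin: The clasp tin: a rectangular metal tin with a closed hinged lid, 60 mm (its x) by 44 mm (its y), 34 mm high, about 110 g. Loose, standing upright on the bench at the start; origin at the centre of its underside, z up its axis.
- bobbin: The small thread bobbin: dark thread wound level with thin white plastic flanges, a dark hub hole in the top; 38 mm diameter, 36 mm high, about 40 g, same width all the way up. Loose, standing upright on the bench at the start; origin at the centre of its underside, z up its axis.
- low_jar: The low bead jar: a squat glass jar of ivory and coral beads, 58 mm diameter, with a plain aluminium screw lid 60 mm across and 14 mm high; 44 mm high in all, about 140 g. Loose, standing upright on the bench at the start; origin at the centre of its underside, z up its axis.
- thread_cone: A cone of cream thread, stock that stays where it is: 60 mm diameter at the foot, 28 mm at the shoulder, cardboard core sticking out of the top, 84 mm high. Loose, standing upright on the bench at the start; origin at the centre of its underside, z up its axis.
- corked_bottle: A small glass bottle of beads with a cork, stock that stays where it is: 42 mm diameter body, narrow neck, cork 19 mm across, 74 mm high. Loose, standing upright on the bench at the start; origin at the centre of its underside, z up its axis.

How it is judged:
At the end, for the whole second after the job is handed in: Each thing stands upright (0.08 rad), released and at rest, on the floor of its own bay of the right tray: within 25 mm of the bay's centre along and across, underside 1 to 8 mm above the tray's, 45 mm between neighbours. Cone and bottle stand upright within 25 mm of their starts ((x of cord_spool in the frame of long_tray between -0.109 and -0.059 m or x of cord_spool in the frame of long_tray between -0.025 and 0.025 m or x of cord_spool in the frame of long_tray between 0.059 and 0.109 m) and y of cord_spool in the frame of long_tray between -0.025 and 0.025 m and z of cord_spool in the frame of long_tray between 0.001 and 0.008 m and angle between each of cord_spool, tall_jar, clasp_tin, bobbin, low_jar, thread_cone, corked_bottle's own z axis and vertical below 0.08 rad and linear speed of each of cord_spool, tall_jar, clasp_tin, bobbin, low_jar below 0.02 m/s and contact force between the fingers and cord_spool below 0.05 N and (x of tall_jar in the frame of long_tray between -0.109 and -0.059 m or x of tall_jar in the frame of long_tray between -0.025 and 0.025 m or x of tall_jar in the frame of long_tray between 0.059 and 0.109 m) and y of tall_jar in the frame of long_tray between -0.025 and 0.025 m and z of tall_jar in the frame of long_tray between 0.001 and 0.008 m and contact force between the fingers and tall_jar below 0.05 N and (x of clasp_tin in the frame of long_tray between -0.109 and -0.059 m or x of clasp_tin in the frame of long_tray between -0.025 and 0.025 m or x of clasp_tin in the frame of long_tray between 0.059 and 0.109 m) and y of clasp_tin in the frame of long_tray between -0.025 and 0.025 m and z of clasp_tin in the frame of long_tray between 0.001 and 0.008 m and contact force between the fingers and clasp_tin below 0.05 N and (x of bobbin in the frame of short_tray between -0.067 and -0.017 m or x of bobbin in the frame of short_tray between 0.017 and 0.067 m) and y of bobbin in the frame of short_tray between -0.025 and 0.025 m and z of bobbin in the frame of short_tray between 0.001 and 0.008 m and contact force between the fingers and bobbin below 0.05 N and (x of low_jar in the frame of short_tray between -0.067 and -0.017 m or x of low_jar in the frame of short_tray between 0.017 and 0.067 m) and y of low_jar in the frame of short_tray between -0.025 and 0.025 m and z of low_jar in the frame of short_tray between 0.001 and 0.008 m and contact force between the fingers and low_jar below 0.05 N and horizontal distance between cord_spool and tall_jar above 0.045 m and horizontal distance between each of cord_spool, tall_jar and clasp_tin above 0.045 m and horizontal distance between bobbin and low_jar above 0.045 m and distance of each of thread_cone, corked_bottle from where it was at the start of the episode below 0.025 m); the robot touches nothing.
It fails at once if a thing of the kits is dropped: it moves faster than 0.6 m/s (a fall of about 2 cm) while not held ((linear speed of cord_spool above 0.6 m/s and contact force between the fingers and cord_spool below 0.05 N) or (linear speed of tall_jar above 0.6 m/s and contact force between the fingers and tall_jar below 0.05 N) or (linear speed of clasp_tin above 0.6 m/s and contact force between the fingers and clasp_tin below 0.05 N) or (linear speed of bobbin above 0.6 m/s and contact force between the fingers and bobbin below 0.05 N) or (linear speed of low_jar above 0.6 m/s and contact force between the fingers and low_jar below 0.05 N)).
It fails at once if the thread cone or the corked bottle is moved more than 25 mm (distance of any of thread_cone, corked_bottle from where it was at the start of the episode above 0.025 m).
It also fails if it takes over 128 s, if anything falls off the work surface, if the arm or the gripper's body presses on something with over 40 N, if the wrist force passes 120 N, or if a joint passes its speed limit or range.

## Working session

There is one attempt and no reset: what is moved stays moved. The work goes in short steps, Python scripts to look and compute and a tool call to move; the robot and the scene stay as the last step left them, time stands still between calls to the robot, and variables do not carry over. Pictures are saved under pics/ and viewed, at most 14 in all, crops included, and the job is handed in when it is done.

Besides the shell and the picture viewer there is one more tool, called after "Emit:" as name(argument=value, ...), one argument or row to a line, values as JSON. play_rows: Moves the arm, as the interface text tells. Its arguments: {"type":"object","properties":{"increments":{"type":"string"},"force":{"type":"number"}},"required":["increments"]}

```bash
mkdir -p pics
cat > h.py <<'E'
import numpy as np, cv2
from plant import robot
def R(rv): return cv2.Rodrigues(np.array(rv,float))[0]
N=["long_tray","short_tray","cord_spool","tall_jar","clasp_tin","bobbin","low_jar","thread_cone","corked_bottle"]
def ray(cam,uv,z,c=None):
    c=c or robot.calibration(cam)
    f=240/np.tan(np.radians(c["vertical_fov"])/2)
    K=np.array([[f,0,c["cx"]],[0,f,c["cy"]],[0,0,1]])
    p=cv2.undistortPoints(np.array(uv,float).reshape(-1,1,2),K,np.array(c["D"],float)).reshape(-1,2)
    Rm=R(c["rvec"]);o=-Rm.T@np.array(c["tvec"]).ravel()
    d=np.c_[p,np.ones(len(p))]@Rm
    return o+d*((z-o[2])/d[:,2])[:,None]
E
python3 - <<'E'
from h import *
s=robot.read_state();print(s["t"],s["tool_pos"],s["orientation"],s["opening"])
for c in("scene","top"):
    cv2.imwrite(f"pics/{c}0.png",robot.read_camera(c))
    for n in N:
        r=robot.landmark_of(c,n); print(c,n,[(np.round(x["centre"],3).tolist(),round(x["conf"],2)) for x in r[:2]])
print(robot.read_state()["t"])
E
```

```text
0.0 [0.16833508 0.57532403 0.21757851] [-4.45716706e-01 -3.10939059e+00  2.80296912e-03] 0.09292902996793043
scene long_tray [([0.461, 0.265, 0.002], 0.64)]
scene short_tray [([0.575, 0.082, -0.001], 0.61)]
scene cord_spool [([0.458, -0.373, -0.001], 0.69)]
scene tall_jar [([0.543, -0.136, 0.0], 0.76)]
scene clasp_tin [([0.554, -0.256, 0.001], 0.58), ([0.443, -0.121, 0.001], 0.26)]
scene bobbin [([0.554, -0.349, 0.001], 0.9)]
scene low_jar [([0.44, -0.12, 0.0], 0.61)]
scene thread_cone [([0.677, -0.103, -0.002], 0.97)]
scene corked_bottle [([0.453, -0.233, 0.003], 0.65)]
top long_tray [([0.46, 0.267, 0.004], 0.65), ([0.551, -0.254, 0.001], 0.65)]
top short_tray [([0.579, 0.08, -0.002], 0.91)]
top cord_spool [([0.458, -0.373, 0.001], 0.86)]
top tall_jar [([0.542, -0.135, -0.003], 0.86)]
top clasp_tin [([0.549, -0.252, -0.003], 0.77)]
top bobbin [([0.544, -0.355, 0.0], 0.74), ([0.578, 0.078, -0.003], 0.55)]
top low_jar [([0.442, -0.118, 0.001], 0.82), ([0.545, -0.138, -0.001], 0.4)]
top thread_cone [([0.681, -0.104, -0.001], 0.79)]
top corked_bottle [([0.458, -0.224, -0.001], 0.57)]
1.0
```

View pics/top0.png

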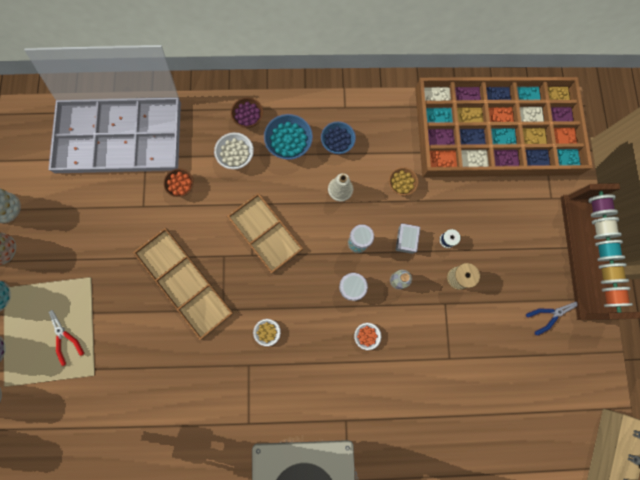

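View pics/scene0.png

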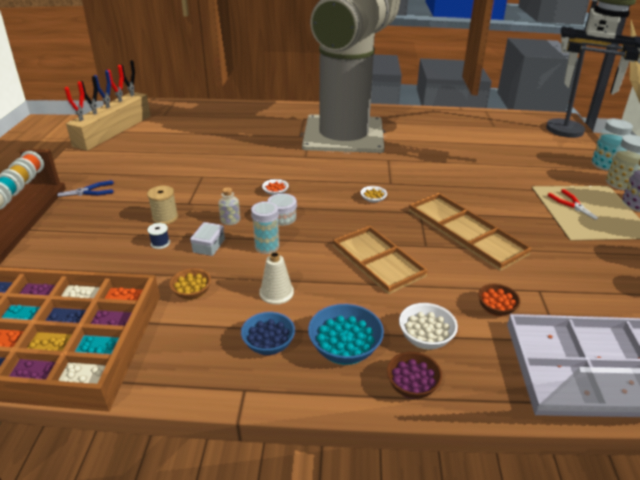

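Run:
```python
from h import *
robot.read_camera("top")
for n,z in(("long_tray",.016),("short_tray",.016),("clasp_tin",.034)):
    r=robot.regions_of("top",n)
    for x in r[:1]:
        m=x["pixels"].astype(np.uint8); c=max(cv2.findContours(m,0,2)[0],key=cv2.contourArea).reshape(-1,2)
        w=ray("top",c,z); b=cv2.minAreaRect((w[:,:2]*1000).astype(np.float32)); print(n,x["conf"],b, c.mean(0)); print(np.round(cv2.boxPoints(b)))
```

```text
long_tray 0.93 ((461.1549072265625, 264.9039001464844), (260.55670166015625, 96.8209228515625), 38.58279037475586) [181.57272727 282.92727273]
[[329. 221.]
 [390. 146.]
 [593. 308.]
 [533. 384.]]
short_tray 0.84 ((573.3282470703125, 79.05335998535156), (175.82781982421875, 93.79027557373047), 37.05727767944336) [263.7375 232.9125]
[[475.  63.]
 [531. -11.]
 [672.  95.]
 [615. 169.]]
clasp_tin 0.71 ((549.5656127929688, -251.32626342773438), (47.710968017578125, 64.94474792480469), 77.93914031982422) [406.94117647 237.58823529]
[[ 513. -268.]
 [ 576. -281.]
 [ 586. -235.]
 [ 523. -221.]]
```

Long tray (image 137-232, 232-337), short tray (230-303, 197-271). The cord spool is at (464,276), bobbin (450,239), tin (408,238), bottle (401,279), tall jar (361,238), low jar (353,287) and cone (341,187). All of these agree with the landmarks.

```bash
cat >> h.py <<'E'
def yang(s): M=R(s["orientation"]); return np.degrees(np.arctan2(M[1,1],M[0,1]))
def go(*wps):
    "waypoints x,y,z (mm), tool-y angle (deg) -> tool shifts from the pose now"
    s=robot.read_state();p=s["tool_pos"]*1000;M=R(s["orientation"]);a=yang(s)
    print("t",round(s["t"],1),np.round(p),round(a,1),"open",round(s["opening"],4),"F",round(s["gripper_force"],1),"tilt",round(np.degrees(np.arccos(-M[2,2])),2))
    for w in wps: print(w,"->",np.round(M.T@(np.array(w[:3])-p)).astype(int),round(a-w[3]))
def look(n,cam="wrist"):
    im=robot.read_camera(cam); r=robot.landmark_of(cam,n)
    print(n,cam,[(np.round(np.array(x["centre"])*1000).tolist(),round(x["conf"],2)) for x in r[:2]]); return im
E
python3 -c "
from h import *
go((480,150,220,90),(458,-373,200,90))"
```

```text
t 1.2 [169. 576. 219.] 73.7 open 0.0931 F 0.0 tilt 0.0
(480, 150, 220, 90) -> [-419 -321   -1] -16
(458, -373, 200, 90) -> [-544 -829   19] -16
```

Emit:
play_rows(
  increments="-419 -321 0 -16 -1;-419 -321 0 -16 -1;-419 -321 0 -16 -1;-419 -321 0 -16 -1;-419 -321 0 -16 -1;-419 -321 0 -16 -1;-419 -321 0 -16 -1;-419 -321 0 -16 -1;-419 -321 0 -16 -1;-544 -829 19 -16 -1;-544 -829 19 -16 -1;-544 -829 19 -16 -1;-544 -829 19 -16 -1;-544 -829 19 -16 -1;-544 -829 19 -16 -1;-544 -829 19 -16 -1;-544 -829 19 -16 -1;-544 -829 19 -16 -1;-544 -829 19 -16 -1;-544 -829 19 -16 -1",
  force=20,
)

```text
t: 3.2
tool_pos: [0.456, -0.338, 0.2009]
orientation: [0.009, 3.141, -0.001]
force: [1.1, -0.3, 0.8]
opening: 0.0934
gripper_force: 0.0
```

```bash
python3 -c "
from h import *
im=look('cord_spool');cv2.imwrite('pics/w1.png',im)
look('bobbin');look('clasp_tin')
go((458,-373,220,90),(458,-373,25,90))"
```

```text
cord_spool wrist [([458.0, -370.0, 3.0], 0.97)]
bobbin wrist [([545.0, -349.0, 3.0], 0.86)]
clasp_tin wrist [([550.0, -252.0, -0.0], 0.8)]
t 3.5 [ 456. -335.  201.] 89.7 open 0.093 F 0.0 tilt 0.03
(458, -373, 220, 90) -> [ -2 -38 -19] 0
(458, -373, 25, 90) -> [ -2 -38 176] 0
```

Emit:
play_rows(
  increments="-2 -36 0 0 -1;-2 -36 0 0 -1;-2 -36 50 0 -1;-2 -36 100 0 -1;-2 -36 140 0 -1;-2 -36 165 0 -1;-2 -36 176 0 -1;-2 -36 176 0 -1;-2 -36 176 0 -1;-2 -36 176 0 1;-2 -36 176 0 1;-2 -36 176 0 1;-2 -36 176 0 1;-2 -36 176 0 1;-2 -36 176 0 1;-2 -36 176 0 1;-2 -36 176 0 1",
  force=20,
)

```text
t: 5.2
tool_pos: [0.458, -0.3718, 0.0249]
orientation: [-0.009, -3.142, -0.0]
force: [-0.9, 1.4, 2.8]
opening: 0.0539
gripper_force: 20.0
```

```bash
python3 -c "
from h import *
go((458,-371,200,90),(540,0,200,108),(527,317,200,128.6),(527,317,31,128.6))"
```

```text
t 5.2 [ 458. -372.   25.] 89.7 open 0.0539 F 20.0 tilt 0.0
(458, -371, 200, 90) -> [   0    1 -175] 0
(540, 0, 200, 108) -> [ -80  372 -175] -18
(527, 317, 200, 128.6) -> [ -65  689 -175] -39
(527, 317, 31, 128.6) -> [-65 689  -6] -39
```

Emit:
play_rows(
  increments="0 0 -20 0 1;0 0 -60 0 1;0 0 -110 0 1;0 0 -160 0 1;-80 372 -175 -18 1;-80 372 -175 -18 1;-80 372 -175 -18 1;-80 372 -175 -18 1;-80 372 -175 -18 1;-80 372 -175 -18 1;-80 372 -175 -18 1;-80 372 -175 -18 1;-65 689 -175 -39 1;-65 689 -175 -39 1;-65 689 -175 -39 1;-65 689 -175 -39 1;-65 689 -175 -39 1;-65 689 -175 -39 1;-65 689 -175 -39 1;-65 689 -175 -39 1",
)

```text
t: 7.2
tool_pos: [0.5258, 0.3192, 0.199]
orientation: [1.045, -2.961, -0.0]
force: [-0.8, -0.8, -1.7]
opening: 0.0536
gripper_force: 20.0
```

```bash
python3 -c "
from h import *
im=look('long_tray')
go((527,317,200,128.6),(527,317,30,128.6))
cv2.imwrite('pics/w2.png',im)"
```

```text
long_tray wrist [([461.0, 267.0, 4.0], 0.76)]
t 7.3 [527. 316. 199.] 128.7 open 0.054 F 20.0 tilt 0.08
(527, 317, 200, 128.6) -> [-1  0 -1] 0
(527, 317, 30, 128.6) -> [ -1   0 169] 0
```

View pics/w2.png

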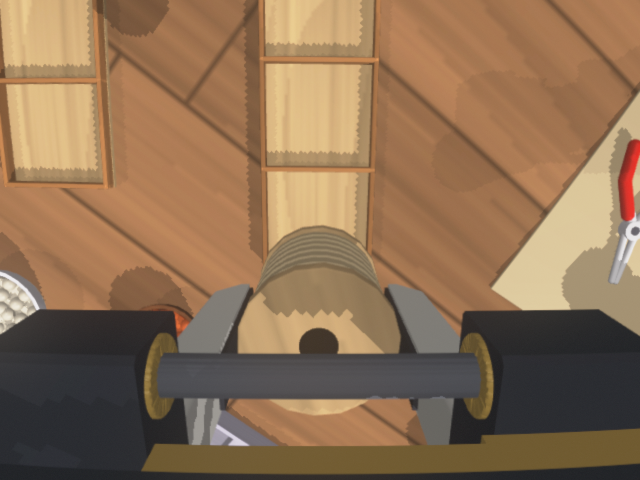

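Aligned: the tray runs vertically at columns 263-375, and the spool is centred at about 319. Lower, release and lift.

Emit:
play_rows(
  increments="0 0 50 0 1;0 0 100 0 1;0 0 140 0 1;0 0 155 0 1;0 0 163 0 1;0 0 168 0 1;0 0 169 0 1;0 0 169 0 1;0 0 169 0 0.2;0 0 169 0 -0.2;0 0 169 0 -1;0 0 169 0 -1;0 0 169 0 -1;0 0 160 0 -1;0 0 120 0 -1;0 0 70 0 -1;0 0 20 0 -1;0 0 0 0 -1",
)

```text
t: 9.1
tool_pos: [0.5292, 0.3181, 0.2074]
orientation: [-1.038, 2.956, 0.002]
force: [1.5, 0.4, 0.5]
opening: 0.0929
gripper_force: 0.0
```

```bash
python3 -c "
from h import *
look('cord_spool'); look('cord_spool','top');look('clasp_tin','top')
go((540,0,200,108),(550,-252,160,78))"
```

```text
cord_spool wrist [([528.0, 319.0, 4.0], 0.88)]
cord_spool top [([527.0, 315.0, 6.0], 0.89), ([576.0, 78.0, -5.0], 0.7)]
clasp_tin top [([549.0, -255.0, -3.0], 0.65)]
t 9.4 [526. 316. 198.] 128.7 open 0.0931 F 0.0 tilt 0.17
(540, 0, 200, 108) -> [ 187 -256   -2] 21
(550, -252, 160, 78) -> [ 336 -459   39] 51
```

Emit:
play_rows(
  increments="187 -256 0 21 -1;187 -256 0 21 -1;187 -256 0 21 -1;187 -256 0 21 -1;187 -256 0 21 -1;187 -256 0 21 -1;330 -430 30 51 -1;330 -430 30 51 -1;330 -430 30 51 -1;330 -430 30 51 -1;330 -430 30 51 -1;330 -430 30 51 -1;330 -430 30 51 -1",
)

```text
t: 10.7
tool_pos: [0.5365, -0.2254, 0.1674]
orientation: [-0.34, -3.119, -0.003]
force: [-0.1, 1.4, 0.3]
opening: 0.0924
gripper_force: 0.0
```

```bash
python3 -c "
from h import *
im=look('clasp_tin');cal=robot.calibration('wrist')
cv2.imwrite('pics/w3.png',im)
for x in robot.regions_of('wrist','clasp_tin')[:1]:
    c=max(cv2.findContours(x['pixels'].astype(np.uint8),0,2)[0],key=cv2.contourArea).reshape(-1,2)
    b=cv2.minAreaRect((ray('wrist',c,.034,cal)[:,:2]*1000).astype(np.float32));print(b,cv2.boxPoints(b).round(),c.min(0),c.max(0))
go((550,-253,16,78))"
```

```text
clasp_tin wrist [([549.0, -252.0, 0.0], 0.82)]
((549.2249755859375, -250.77723693847656), (46.21366500854492, 65.05316162109375), 78.27896881103516) [[ 513. -267.]
 [ 576. -280.]
 [ 586. -235.]
 [ 522. -222.]] [252 210] [317 296]
t 10.8 [ 538. -224.  169.] 77.8 open 0.0928 F 0.0 tilt 0.09
(550, -253, 16, 78) -> [-18 -26 153] 0
```

View pics/w3.png

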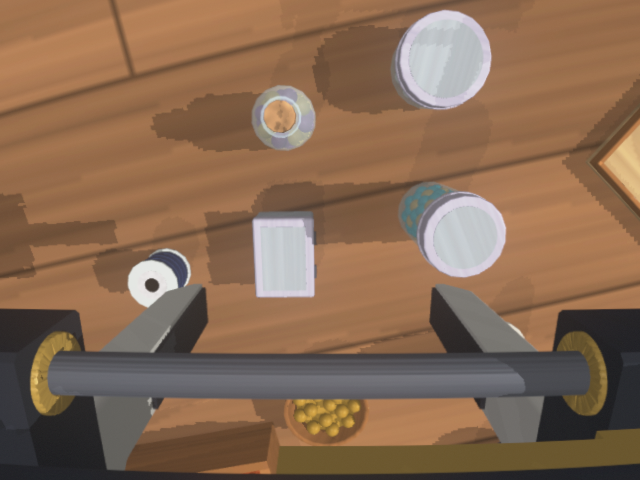

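The tin is at (252-317, 210-296), square to the gripper, with fingers clear of the bobbin and tall jar.

Emit:
play_rows(
  increments="-18 -25 0 0 -1;-18 -25 40 0 -1;-18 -25 85 0 -1;-18 -25 120 0 -1;-18 -25 143 0 -1;-18 -25 153 0 -1;-18 -25 153 0 -1;-18 -25 153 0 -1;-18 -25 153 0 1;-18 -25 153 0 1;-18 -25 153 0 1;-18 -25 153 0 1;-18 -25 153 0 1;-18 -25 153 0 1;-18 -25 153 0 1;-18 -25 153 0 1;-18 -25 150 0 1;-18 -25 130 0 1;-18 -25 80 0 1;-18 -25 30 0 1",
  force=25,
)

```text
t: 12.85
tool_pos: [0.5488, -0.2524, 0.1396]
orientation: [-0.337, -3.12, -0.003]
force: [1.7, -1.1, -1.3]
opening: 0.0437
gripper_force: 25.0
```

```bash
python3 -c "
from h import *
go((560,0,200,108),(461,265,180,128.6),(461,265,20,128.6))"
```

```text
t 12.8 [ 549. -252.  140.] 77.7 open 0.0437 F 25.0 tilt 0.23
(560, 0, 200, 108) -> [ 43 249 -60] -30
(461, 265, 180, 128.6) -> [196 487 -39] -51
(461, 265, 20, 128.6) -> [196 487 121] -51
```

Emit:
play_rows(
  increments="43 249 -60 -30 1;43 249 -60 -30 1;43 249 -60 -30 1;43 249 -60 -30 1;43 249 -60 -30 1;43 249 -60 -30 1;196 487 -40 -51 1;196 487 -40 -51 1;196 487 -40 -51 1;196 487 -40 -51 1;196 487 -40 -51 1;196 487 -40 -51 1;196 487 -40 -51 1;196 487 -40 -51 1;196 487 0 -51 1;196 487 50 -51 1;196 487 90 -51 1",
)

```text
t: 14.55
tool_pos: [0.4631, 0.2623, 0.0479]
orientation: [1.037, -2.965, 0.001]
force: [-0.2, 0.4, -1.4]
opening: 0.044
gripper_force: 25.0
```

```bash
python3 -c "
from h import *
go((461,265,21,128.6))
look('clasp_tin','top')"
```

```text
t 14.6 [463. 262.  48.] 128.6 open 0.044 F 25.0 tilt 0.03
(461, 265, 21, 128.6) -> [ 0  3 27] 0
clasp_tin top [([464.0, 265.0, 33.0], 0.56)]
```

Emit:
play_rows(
  increments="0 3 15 0 1;0 3 23 0 1;0 3 27 0 1;0 3 28 0 1;0 3 28 0 1;0 3 28 0 0;0 3 28 0 -0.2;0 3 28 0 -1;0 3 28 0 -1;0 3 28 0 -1;0 3 20 0 -1;0 3 -20 0 -1;0 3 -70 0 -1;0 3 -120 0 -1;0 3 -150 0 -1",
)

```text
t: 16.15
tool_pos: [0.4621, 0.2673, 0.2053]
orientation: [-1.039, 2.959, 0.001]
force: [0.7, -0.0, -0.0]
opening: 0.0931
gripper_force: 0.0
```

```bash
python3 -c "
from h import *
look('clasp_tin','top');look('tall_jar','top')
go((560,0,200,108),(543,-135.5,200,90),(543,-135.5,38,90))"
```

```text
clasp_tin top [([462.0, 269.0, 3.0], 0.91)]
tall_jar top [([542.0, -137.0, 2.0], 0.66)]
t 16.4 [461. 267. 201.] 128.7 open 0.0931 F 0.0 tilt 0.13
(560, 0, 200, 108) -> [  90 -270    1] 21
(543, -135.5, 200, 90) -> [ 188 -365    1] 39
(543, -135.5, 38, 90) -> [ 188 -365  163] 39
```

Emit:
play_rows(
  increments="90 -270 0 21 -1;90 -270 0 21 -1;90 -270 0 21 -1;90 -270 0 21 -1;90 -270 0 21 -1;188 -365 0 39 -1;188 -365 0 39 -1;188 -365 0 39 -1;188 -365 0 39 -1;188 -365 0 39 -1;188 -365 0 39 -1",
)

```text
t: 17.45
tool_pos: [0.5411, -0.1353, 0.1979]
orientation: [-0.01, -3.139, -0.002]
force: [-0.0, 0.3, -0.3]
opening: 0.0929
gripper_force: 0.0
```

```bash
python3 -c "
from h import *
look('tall_jar')
go((543,-136,38,90))"
```

```text
tall_jar wrist []
t 17.6 [ 542. -134.  199.] 89.8 open 0.0931 F 0.0 tilt 0.11
(543, -136, 38, 90) -> [ -2  -2 161] 0
```

Emit:
play_rows(
  increments="-1 -2 50 0 -1;-1 -2 100 0 -1;-1 -2 135 0 -1;-1 -2 153 0 -1;-1 -2 161 0 -1;-1 -2 161 0 -1;-1 -2 161 0 -1;-1 -2 161 0 1;-1 -2 161 0 1;-1 -2 161 0 1;-1 -2 161 0 1;-1 -2 161 0 1;-1 -2 161 0 1;-1 -2 161 0 1;-1 -2 161 0 1;-1 -2 150 0 1;-1 -2 120 0 1;-1 -2 70 0 1;-1 -2 20 0 1;-1 -2 0 0 1",
  force=25,
)

```text
t: 19.55
tool_pos: [0.5453, -0.1384, 0.2066]
orientation: [0.008, 3.134, -0.004]
force: [0.9, -0.6, -1.6]
opening: 0.0496
gripper_force: 25.0
```

```bash
python3 -c "
from h import *
go((520,20,200,108),(395,213,200,128.6),(395,213,42,128.6))"
```

```text
t 19.6 [ 545. -138.  207.] 89.7 open 0.0496 F 25.0 tilt 0.44
(520, 20, 200, 108) -> [ 26 158   6] -18
(395, 213, 200, 128.6) -> [152 351   5] -39
(395, 213, 42, 128.6) -> [153 351 163] -39
```

Emit:
play_rows(
  increments="23 156 0 -18 1;23 156 0 -18 1;23 156 0 -18 1;23 156 0 -18 1;149 349 0 -39 1;149 349 0 -39 1;149 349 0 -39 1;149 349 0 -39 1;149 349 0 -39 1;149 349 0 -39 1;149 349 0 -39 1;149 349 40 -39 1;149 349 80 -39 1;149 349 120 -39 1;149 349 130 -39 1;149 349 130 -39 1",
)

```text
t: 21.15
tool_pos: [0.3952, 0.2105, 0.0685]
orientation: [1.037, -2.961, 0.001]
force: [0.2, -0.1, -2.1]
opening: 0.0496
gripper_force: 25.0
```

```bash
python3 -c "
from h import *
go((395,213,42,128.6))
im=look('tall_jar','scene');cv2.imwrite('pics/s2.png',cv2.resize(im[130:330,330:590],None,fx=3,fy=3))"
```

```text
t 21.1 [395. 211.  69.] 128.6 open 0.0496 F 25.0 tilt 0.24
(395, 213, 42, 128.6) -> [-2  2 26] 0
tall_jar scene [([395.0, 212.0, 28.0], 0.8), ([525.0, 318.0, 6.0], 0.69)]
```

View pics/s2.png

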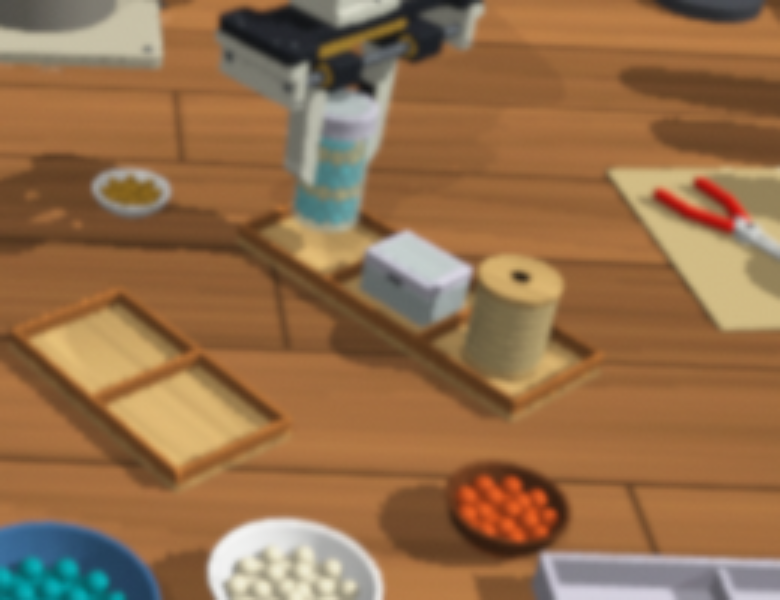

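Spool and tin stand well in their bays. The jar hangs upright over the near bay, at about (335,165) in the crop.

Emit:
play_rows(
  increments="-1 2 14 0 1;-1 2 21 0 1;-1 2 25 0 1;-1 2 27 0 1;-1 2 27 0 1;-1 2 27 0 0;-1 2 27 0 -0.15;-1 2 27 0 -0.3;-1 2 27 0 -1;-1 2 27 0 -1;-1 2 27 0 -1;-1 2 15 0 -1;-1 2 -20 0 -1;-1 2 -60 0 -1;-1 2 -110 0 -1;-1 2 -130 0 -1",
)

```text
t: 22.85
tool_pos: [0.3976, 0.215, 0.2062]
orientation: [-1.038, 2.957, 0.0]
force: [0.5, -0.3, 0.3]
opening: 0.0929
gripper_force: 0.0
```

```bash
python3 -c "
from h import *
look('tall_jar','top');look('low_jar','top')
go((500,20,200,108),(441,-119,200,90),(441,-119,18,90))"
```

```text
tall_jar top [([393.0, 218.0, 6.0], 0.63), ([679.0, -107.0, 2.0], 0.31)]
low_jar top [([441.0, -115.0, -0.0], 0.77)]
t 23.1 [396. 214. 200.] 128.7 open 0.0933 F 0.0 tilt 0.07
(500, 20, 200, 108) -> [  40 -217    0] 21
(441, -119, 200, 90) -> [ 173 -288    0] 39
(441, -119, 18, 90) -> [ 173 -288  182] 39
```

Emit:
play_rows(
  increments="40 -217 0 21 -1;40 -217 0 21 -1;40 -217 0 21 -1;40 -217 0 21 -1;173 -287 0 39 -1;173 -287 0 39 -1;173 -287 0 39 -1;173 -287 0 39 -1;173 -287 0 39 -1;173 -287 0 39 -1;173 -287 50 39 -1;173 -287 80 39 -1;173 -287 80 39 -1",
)

```text
t: 24.35
tool_pos: [0.4364, -0.115, 0.1145]
orientation: [-0.005, -3.133, -0.006]
force: [-0.8, -0.2, -0.2]
opening: 0.0931
gripper_force: 0.0
```

```bash
python3 -c "
from h import *
im=look('low_jar','wrist');cv2.imwrite('pics/w4.png',im)
go((441,-118,18,90))"
```

```text
low_jar wrist [([439.0, -118.0, 2.0], 0.6)]
t 24.4 [ 440. -117.  120.] 89.8 open 0.0931 F 0.0 tilt 0.11
(441, -118, 18, 90) -> [ -1  -1 102] 0
```

View pics/w4.png

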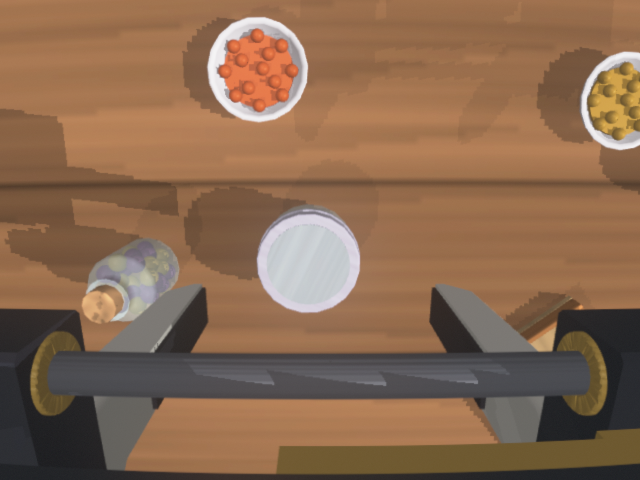

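The low jar is centred at (308,262) between the fingers, and the bottle at (135,280) is clear of the left finger. Grip.

Emit:
play_rows(
  increments="-1 -2 40 0 -1;-1 -2 75 0 -1;-1 -2 95 0 -1;-1 -2 102 0 -1;-1 -2 102 0 -1;-1 -2 102 0 -1;-1 -2 102 0 1;-1 -2 102 0 1;-1 -2 102 0 1;-1 -2 102 0 1;-1 -2 102 0 1;-1 -2 102 0 1;-1 -2 102 0 1;-1 -2 92 0 1;-1 -2 60 0 1;-1 -2 10 0 1;-1 -2 -40 0 1;-1 -2 -70 0 1;-1 -2 -70 0 1",
  force=25,
)

```text
t: 26.35
tool_pos: [0.4438, -0.121, 0.1961]
orientation: [0.009, 3.133, -0.005]
force: [-0.2, -0.6, -1.8]
opening: 0.0595
gripper_force: 25.0
```

```bash
python3 -c "
from h import *
go((541,55,190,127.5),(541,55,50,127.5))"
```

```text
t 26.4 [ 444. -121.  196.] 89.7 open 0.0595 F 25.0 tilt 0.55
(541, 55, 190, 127.5) -> [-96 177   6] -38
(541, 55, 50, 127.5) -> [-95 177 146] -38
```

Emit:
play_rows(
  increments="-99 175 0 -38 1;-99 175 0 -38 1;-99 175 0 -38 1;-99 175 0 -38 1;-99 175 0 -38 1;-99 175 0 -38 1;-99 175 40 -38 1;-99 175 90 -38 1;-99 175 130 -38 1;-99 175 140 -38 1;-99 175 140 -38 1",
)

```text
t: 27.45
tool_pos: [0.5386, 0.0537, 0.0479]
orientation: [1.009, -2.97, -0.002]
force: [0.5, 0.1, -1.6]
opening: 0.0596
gripper_force: 25.0
```

```bash
python3 -c "
from h import *
go((541,55,22,127.5))
look('short_tray','wrist')"
```

```text
t 27.4 [539.  54.  48.] 127.5 open 0.0596 F 25.0 tilt 0.28
(541, 55, 22, 127.5) -> [-3 -1 26] 0
short_tray wrist []
```

Emit:
play_rows(
  increments="-1 0 15 0 1;-1 0 23 0 1;-1 0 27 0 1;-1 0 28 0 1;-1 0 28 0 1;-1 0 28 0 -0.2;-1 0 28 0 -0.35;-1 0 28 0 -0.5;-1 0 28 0 -1;-1 0 28 0 -1;-1 0 28 0 -1;-1 0 15 0 -1;-1 0 -20 0 -1;-1 0 -60 0 -1;-1 0 -110 0 -1;-1 0 -140 0 -1;-1 0 -140 0 -1",
)

```text
t: 29.25
tool_pos: [0.5452, 0.0552, 0.1975]
orientation: [-1.011, 2.963, -0.006]
force: [0.5, 0.0, -0.2]
opening: 0.0929
gripper_force: 0.0
```

```bash
python3 -c "
from h import *
look('low_jar','top');look('bobbin','top');look('bobbin','scene')
go((547,-352,150,90),(547,-352,18,90))"
```

```text
low_jar top [([542.0, 59.0, 4.0], 0.58)]
bobbin top [([548.0, -355.0, -1.0], 0.81)]
bobbin scene [([553.0, -350.0, 2.0], 0.62)]
t 29.6 [541.  55. 188.] 127.7 open 0.0931 F 0.0 tilt 0.18
(547, -352, 150, 90) -> [ 244 -326   38] 38
(547, -352, 18, 90) -> [ 243 -326  170] 38
```

Emit:
play_rows(
  increments="243 -326 0 38 -1;243 -326 0 38 -1;243 -326 0 38 -1;243 -326 0 38 -1;243 -326 0 38 -1;243 -326 0 38 -1;243 -326 0 38 -1;243 -326 0 38 -1;243 -326 0 38 -1;243 -326 40 38 -1;243 -326 68 38 -1;243 -326 68 38 -1",
)

```text
t: 30.75
tool_pos: [0.5451, -0.3484, 0.1148]
orientation: [-0.009, -3.132, -0.011]
force: [-0.1, 1.1, -0.6]
opening: 0.0926
gripper_force: 0.0
```

```bash
python3 -c "
from h import *
im=look('bobbin','wrist');cv2.imwrite('pics/w5.png',im)
go((548,-352,17,90))"
```

```text
bobbin wrist []
t 30.9 [ 548. -350.  121.] 89.7 open 0.093 F 0.0 tilt 0.17
(548, -352, 17, 90) -> [  0  -2 104] 0
```

View pics/w5.png

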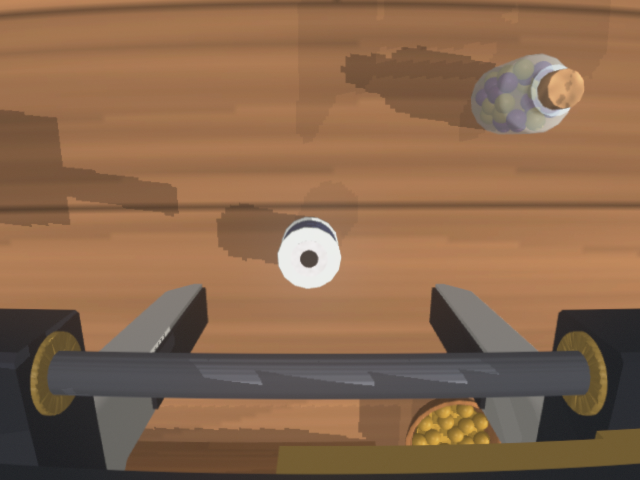

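The bobbin hub is at (309,259), nearly the same offset as the low jar had, so it is well placed.

Emit:
play_rows(
  increments="0 -3 40 0 -1;0 -3 75 0 -1;0 -3 97 0 -1;0 -3 104 0 -1;0 -3 104 0 -1;0 -3 104 0 -1;0 -3 104 0 1;0 -3 104 0 1;0 -3 104 0 1;0 -3 104 0 1;0 -3 104 0 1;0 -3 104 0 1;0 -3 104 0 1;0 -3 104 0 1;0 -3 94 0 1;0 -3 60 0 1;0 -3 10 0 1;0 -3 -40 0 1;0 -3 -70 0 1;0 -3 -70 0 1",
  force=15,
)

```text
t: 32.85
tool_pos: [0.5515, -0.3566, 0.2003]
orientation: [0.009, 3.132, -0.011]
force: [1.0, -0.2, 0.4]
opening: 0.0375
gripper_force: 15.0
```

```bash
python3 -c "
from h import *
go((608,105,190,127.5),(608,105,50,127.5))"
```

```text
t 32.9 [ 552. -357.  200.] 89.7 open 0.0375 F 15.0 tilt 0.68
(608, 105, 190, 127.5) -> [-54 462   8] -38
(608, 105, 50, 127.5) -> [-53 463 148] -38
```

Emit:
play_rows(
  increments="-58 458 0 -38 1;-58 458 0 -38 1;-58 458 0 -38 1;-58 458 0 -38 1;-58 458 0 -38 1;-58 458 0 -38 1;-58 458 0 -38 1;-58 458 0 -38 1;-58 458 0 -38 1;-58 458 0 -38 1;-58 458 0 -38 1;-58 458 40 -38 1;-58 458 90 -38 1;-58 458 130 -38 1;-58 458 141 -38 1;-58 458 141 -38 1",
)

```text
t: 34.45
tool_pos: [0.6072, 0.1015, 0.0487]
orientation: [1.011, -2.969, -0.001]
force: [0.8, -0.8, 0.4]
opening: 0.0374
gripper_force: 15.0
```

```bash
python3 -c "
from h import *
go((608,105,21,127.5))"
```

```text
t 34.5 [607. 102.  49.] 127.6 open 0.0374 F 15.0 tilt 0.28
(608, 105, 21, 127.5) -> [-3  2 28] 0
```

Emit:
play_rows(
  increments="-1 1 15 0 1;-1 1 23 0 1;-1 1 27 0 1;-1 1 29 0 1;-1 1 29 0 1;-1 1 29 0 0.2;-1 1 29 0 0;-1 1 29 0 -0.3;-1 1 29 0 -1;-1 1 29 0 -1;-1 1 29 0 -1;-1 1 15 0 -1;-1 1 -20 0 -1;-1 1 -60 0 -1;-1 1 -110 0 -1;-1 1 -150 0 -1;-1 1 -200 0 -1;-1 1 -200 0 -1;-1 1 -200 0 -1",
)

```text
t: 36.35
tool_pos: [0.6106, 0.1048, 0.2543]
orientation: [-1.013, 2.968, -0.002]
force: [-1.1, -0.8, -0.3]
opening: 0.0931
gripper_force: 0.0
```

```bash
python3 -c "
from h import *
for n in N: look(n,'top')
im=look('bobbin','scene');cv2.imwrite('pics/s3.png',cv2.resize(im[130:330,130:590],None,fx=1.7,fy=1.7))"
```

```text
long_tray top [([543.0, 60.0, 6.0], 0.3)]
short_tray top [([577.0, 80.0, 2.0], 0.71)]
cord_spool top [([528.0, 314.0, 3.0], 0.54)]
tall_jar top []
clasp_tin top []
bobbin top [([611.0, 103.0, 4.0], 0.49), ([682.0, -104.0, 1.0], 0.37)]
low_jar top [([545.0, 58.0, 6.0], 0.59)]
thread_cone top [([681.0, -104.0, 3.0], 0.97)]
corked_bottle top [([456.0, -226.0, 2.0], 0.78)]
bobbin scene [([617.0, 104.0, 5.0], 0.73)]
```

View pics/s3.png

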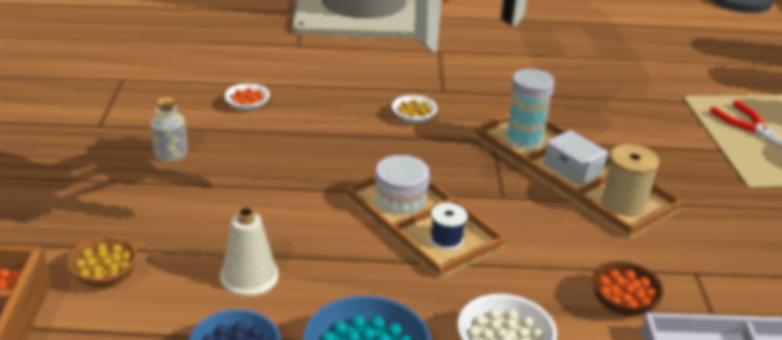

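All five things stand upright in bays of their own. The bottle at (168,135) and the cone at (248,255) have not moved.

```bash
python3 -c "
from plant import robot
print(robot.close_job())"
```

```text
the job is handed in; nothing more can be done
None
```

I handed the job in at about 37 s: the last pictures show the spool, clasp tin and tall jar in the long tray, the bobbin and low jar in the short tray, all upright in their own bays, and the cone and bottle not moved; the hand-in gave no verdict.

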